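# Shut the windshield and tare the precision scale

## Robot

A 6-joint arm with a two-finger parallel gripper is mounted at the origin on the work surface. World frame = base frame: x ahead of the robot, y to its left, z up, the work surface at z = 0. Lengths are in mm, angles in rad, forces in N, time in s.
With the tool pointing down it reaches from about 300 to 950 mm from the base axis. Payload 3.1 kg.
Tool frame: the origin (TCP) lies between the finger pads; the fingertips stand r.nose_length ahead of it and the grasp point (between the pads) lies 8 mm behind it (r.nose_length is the distance from the TCP to the fingertips, in mm); z points along the fingers, y is the line along which they close (so a half turn about z gives the same grasp; the last joint's range is limited). The gripper opens to 85 mm and grips with 20 to 120 N. Pads are 22 mm wide; open, the fingers measure 114 mm over their backs; the gripper's body (76 mm by 85 mm) begins 54 mm behind the grasp point. The pads swing forward as they close: fully open they stand 13 mm farther back than shut.
Start: joints at [-1.397, 0.308, 1.634, -0, 1.2, -0.07], TCP at [150.842, -606.53, 206.572] pointing down, gripper open.
Joint ranges: [-3.06, 3.06], [-0.79, 1.96], [0.05, 2.63], [-1.19, 4.34], [0.05, 2.64], [-2.94, 2.94]. Speed limits (rad/s): [2.79, 2.79, 3.14, 3.14, 3.14, 3.14].

## Interface

Orientations are given as a unit quaternion [x, y, z, w].
In Python, from bench import r, vision, spotter gives the robot as it stands.
- The arm moves only by the tool jog_arm, never from a script. Its argument "rows" is a list that holds one entry, the list of rows, each a list of 5 numbers: the opening, from 0 (shut) to 1 (fully open), then the shift along the tool's x, y, z in mm, then the turn about the tool's z in rad. In form: [[[fingers, dx, dy, dz, spin], ...]]. A call has 1 to 12 rows; each row shifts and turns the commanded pose from where the row before left it, along the tool's axes as they then stand; what a row does not reach is not made up. A row lasts 1/12 s, in which the tool goes at most 41.7 mm and 7.16 degrees, less where a joint would pass 70% of its speed; a pose out of reach is approached as far as the arm can. A call is refused whole if a number of a shift passes 41.7 or a number of a turn 0.125, either way. A call with a gripper value outside its range is refused whole. The fingers move at their own pace and stop on an object; the grip force is fixed at half the most. Time passes only in rows, so rows that do not move let the fingers close. It gives the time, the measured TCP pose, the force, the opening and the grip force at its end, in the units of the state.
- r.sense(): the state, without advancing time (a new reading comes with each control period).
- vision.read_camera(name): name is "scene" or "top" or "wrist"; returns the picture (384x512x3 uint8, red, green, blue); there is no depth.
- vision.camera_params(name): a dict with "fx", "fy", "cx", "cy" (pixels), "dist_coeffs" ([k1, k2, p1, p2, k3] as OpenCV has them; the pictures are not rectified), "position" and "rotation" of the camera in the world; the wrist camera has in their place "hand_eye" (4x4, takes a point from camera to tool coordinates, whose origin is the TCP and whose axes are the flange's). Camera axes: x right, y down, z forward; pixel columns grow to the right and rows downward; lengths in mm; the calibration is good to about 2 mm. A picture is of the moment at which its call begins: read the wrist's pose just before it. camera_params takes no time and is no camera call.
- r.close_job(): hands the job in; it is judged then, once.
Trained networks look in the newest picture that a camera, given by its name, has taken for a name from the list of things; names that differ only in an ending like _2 or _b are one class to them, and where a whole thing is asked for, a point or a joint stands for the part that bears it (a point fixed in the world has none). Each returns a list of dicts, best first, with "conf" (0 to 1); they miss things now and then, are a little off and sometimes report something else, mostly with a low value. They report only what shows in the picture. A call takes as long as a camera call.
- spotter.masks_of(camera, name): "mask" (384x512 bool, what is visible of it) and "position" ([row, column] in pixels, amid what is visible of it).
The state is a dict: "time": time; "qpos": joint angles; "dq": joint speeds; "effort": joint torques, N m; "tcp_pos": TCP position; "tcp_rot": TCP orientation; "wrist_force": force on the tool from outside, world axes, zero at the start; "moment": the same for the moment, N m; "width": opening from 0.0 (shut) to 1.0 (fully open); "finger_force": force on a finger pad.
Only numpy, scipy, OpenCV 4.12 (cv2) and the standard library are available. Lean on these libraries where they do the work, as an engineer would, in place of code of your own. Each camera call takes 0.05 s, during which the arm holds its last target. There are 200 camera calls.

## Task

On the modeller's bench an empty resin-mixing cup already stands on the pan of the precision scale. With the fingertips, gently push the scale's open windshield lid down until it is fully shut, then lightly press the tare key (the wide oblong one at the right-hand end of the key row as the robot sees it), let it spring back up and withdraw. Keep off the other two keys, do not press tare while the lid is still open, and lift or move nothing else: cup, thinner bottle and paint jars stay where they are.

Things in the scene. Friction and masses are not known exactly. Their poses are not given: they have to be found in the camera images.
- scale: Grey precision scale, fixed on rubber feet: body 250 mm deep (x), 190 mm wide (y), top face 50 mm above the table. Origin: centre of its underside; x points from the key row (front, towards the robot) to the back, y to the left as the robot sees it, z up. Key row in front, display behind it, windshield on the rear part.
- pan (a point): Centre of the top of the round steel pan (120 mm diameter, 60 mm above the table), axes as the scale's. Round it stands the clear windshield, 150 x 150 mm (75 mm each way in x and y from this point), walls 3 mm with grey rims, open at the top; rim 130 mm above the table.
- lid (a joint): Flat windshield lid: clear pane in a grey frame, 150 x 150 mm, 5 mm thick, with a 12 x 45 mm lift tab beyond the free edge; hinged on the back rim. In rad: 0 = shut, level on the rim (outer face 135 mm above the table), grows as the free edge rises, stop at 1.75; starts at 0.7 to 1.2. Friction hinge: stays where left; 1 to 2 N near the free edge moves it. Shut: below 0.05.
- lid_hinge (a point): Middle of the lid's hinge line, on the scale at scale x = 115 mm, y = 0, 130 mm above the table. Axes as the scale's; the hinge line runs along y.
- lid_edge (a point): Middle of the lid's free edge on its outer (upper) face, 150 mm from the hinge line; moves with the lid. Its z axis is the lid's outward normal, its x axis points along the lid towards the hinge.
- tare_key (a joint): Tare key, the wide oblong grey key, 16 mm (scale x) by 36 mm (scale y), at the right-hand end of the key row. Value in m: 0 = up, grows downwards to the stop at 0.0035; counts as pressed beyond 0.0022. Spring: about 1 N to start, 4 N fully down; it springs back up when let go.
- tare_key_top (a point): Centre of the tare key's top face (scale x = -98, y = -57 mm), 56 mm above the table when up; 63 mm in front of the windshield's front wall. z up.
- power_key (a joint): Power key, small round grey key of 16 mm diameter at the left-hand end of the row (scale x = -98, y = +60 mm), top 56 mm above the table. Same travel and spring as the tare key. To be left alone.
- unit_key (a joint): Unit key, small square grey key of 14 mm in the middle of the row (scale x = -98, y = +5 mm), top 56 mm above the table. Same travel and spring as the tare key. To be left alone.
- cup: Empty translucent-white mixing cup, 50 mm across at the rim, 40 mm at the foot, 50 mm high, 12 g, loose on the pan inside the windshield (rim 110 mm above the table, 20 mm below the shut lid). Origin: centre of its underside. To be left alone.
- thinner: White plastic thinner bottle, 50 mm diameter, 120 mm high, loose on the table beside the scale. Origin: centre of its underside. To be left alone.
- jar_tall: Black paint jar with white cap, 36 mm diameter, 62 mm high, loose on the table beside the scale. Origin: centre of its underside. To be left alone.
- jar_low: Squat black paint jar with black cap, 38 mm diameter, 44 mm high, loose on the table beside the scale. Origin: centre of its underside. To be left alone.

How it is judged (in metres and radians):
On the way, in this order (a step that is already met when the one before it is completed fails the run):
1. the windshield lid is pushed fully shut (value of joint lid below 0.05 rad), for 0.2 s.
2. the tare key is pressed down by the fingertips, with the lid shut (value of joint tare_key above 0.0022 m and value of joint lid below 0.05 rad and contact force between the fingers and scale above 0.3 N), for 0.05 s.
3. the tare key is let up again (value of joint tare_key below 0.0008 m), for 0.1 s.
At the end, for the whole second after the job is handed in: Lid shut (below 0.05 rad), all three keys up (below 0.8 mm), cup upright and within 6 mm of its start, bottle and both jars within 10 mm of their starts, all at rest (value of joint lid below 0.05 rad and value of joint each of tare_key, power_key, unit_key below 0.0008 m and distance of cup from where it was at the start of the episode below 0.006 m and angle between cup's own z axis and vertical below 0.1 rad and distance of each of thinner, jar_tall, jar_low from where it was at the start of the episode below 0.01 m and linear speed of each of cup, thinner, jar_tall, jar_low below 0.02 m/s); the robot touches nothing.
It fails at once if the power key or the unit key is pressed (more than 1 mm) (value of joint any of power_key, unit_key above 0.001 m).
It fails at once if the tare key is pressed (more than 1.5 mm) while the lid is open (value of joint tare_key above 0.0015 m and value of joint lid above 0.1 rad).
It fails at once if rough handling: the lid closes faster than 4 rad/s, or the robot pushes on the scale, its lid or a key with more than 20 N (velocity of joint lid below -4 rad/s or contact force between the arm and scale above 20 N).
It fails at once if the cup is touched by the robot, shifted more than 6 mm, lifted or tipped (contact force between the arm and cup above 0.3 N or distance of cup from where it was at the start of the episode above 0.006 m or angle between cup's own z axis and vertical above 0.15 rad).
It fails at once if the bottle or a jar is lifted, or shifted by more than 10 mm (distance of any of thinner, jar_tall, jar_low from where it was at the start of the episode above 0.01 m).
It also fails if it takes over 45 s, if anything falls off the work surface, if the arm or the gripper's body presses on something with over 40 N, if the wrist force passes 120 N, or if a joint passes its speed limit or range.

## Working session

There is one attempt and no reset: what is moved stays moved. The work goes in short steps, Python scripts to look and compute and a tool call to move; the robot and the scene stay as the last step left them, time stands still between calls to the robot, and variables do not carry over. Pictures are saved under pics/ and viewed, at most 10 in all, crops included, and the job is handed in when it is done.

Besides the shell and the picture viewer there is one more tool, called after "Emit:" as name([rows], argument=value, ...), one row to a line, values as JSON. jog_arm: Moves the arm, as the interface text tells. Its arguments: {"type":"object","properties":{"rows":{"type":"array","items":{"type":"array","items":{"type":"array","items":{"type":"number"}}}}},"required":["rows"]}

```bash
mkdir -p pics; python3 - <<'E'
from bench import r, vision, spotter
import cv2, numpy as np
s=r.sense(); print(s['tcp_pos'],s['tcp_rot'],s['width'],r.nose_length,s['time'])
ims=[]
for c in ["scene","top"]:
    im=vision.read_camera(c); cv2.imwrite(f"pics/{c}0.png",im[:,:,::-1])
    p=vision.camera_params(c); print(c,p)
    for n in ["scale","pan","lid","tare_key","power_key","unit_key","cup","thinner","jar_tall","jar_low"]:
        try:
            print(n,[(round(d['conf'],2),np.round(d['position'],1).tolist(),int(d['mask'].sum())) for d in spotter.masks_of(c,n)[:2]])
        except Exception as e: print(n,e)
print(r.sense()['time'])
E
```

```text
[ 150.68812377 -605.64174606  205.32475618] [ 9.92577680e-01  1.21606729e-01 -5.56483479e-05 -1.16165245e-03] 0.9983094379514004 11.0 0.0
scene {'fx': 362.7503276850685, 'fy': 362.7503276850685, 'cx': 257.91643028483725, 'cy': 192.5894618754699, 'dist_coeffs': array([-0.09023833,  0.        ,  0.        ,  0.        ,  0.        ]), 'position': array([ 460.48206258, -379.75060226,  780.23250344]), 'rotation': array([ 0.94569112, -0.14982698,  0.0442298 , -0.28506823])}
scale [(0.78, [244.4, 260.9], 10925)]
pan [(0.86, [240.6, 257.4], 10823)]
lid [(0.76, [197.0, 286.4], 2282), (0.34, [243.8, 263.3], 11026)]
tare_key [(0.43, [280.3, 220.6], 118)]
power_key [(0.47, [235.4, 205.6], 26)]
unit_key [(0.59, [255.3, 213.7], 25)]
cup [(0.68, [235.1, 268.4], 520)]
thinner [(0.74, [178.8, 246.8], 546)]
jar_tall [(0.53, [337.2, 248.6], 281)]
jar_low [(0.73, [301.1, 314.0], 316)]
top {'fx': 404.5442262946984, 'fy': 404.5442262946984, 'cx': 256.7300046942425, 'cy': 190.76704429071088, 'dist_coeffs': array([-0.10050743,  0.        ,  0.        ,  0.        ,  0.        ]), 'position': array([529.10094851,  59.94158351, 831.15791796]), 'rotation': array([-0.7040537 ,  0.70973898, -0.01927084,  0.01440825])}
scale [(0.87, [189.4, 313.6], 13610), (0.28, [243.3, 339.4], 161)]
pan [(0.61, [192.3, 308.4], 13623)]
lid [(0.64, [146.4, 316.7], 4815), (0.43, [147.7, 381.5], 319)]
tare_key [(0.72, [243.8, 341.7], 177)]
power_key [(0.61, [246.8, 281.1], 45)]
unit_key []
cup [(0.68, [184.6, 318.2], 303)]
thinner [(0.88, [176.5, 218.7], 587), (0.16, [240.7, 339.5], 156)]
jar_tall [(0.74, [227.2, 399.7], 365), (0.3, [246.2, 278.1], 41)]
jar_low [(0.81, [147.5, 378.7], 315), (0.31, [183.5, 318.7], 324)]
1.1
```

```bash
python3 - <<'E'
import cv2,numpy as np
a=cv2.imread("pics/scene0.png");b=cv2.imread("pics/top0.png")
b2=cv2.resize(b[90:290,180:440],None,fx=3,fy=3,interpolation=cv2.INTER_CUBIC)
a2=cv2.resize(a[140:370,160:380],None,fx=2.6,fy=2.6,interpolation=cv2.INTER_CUBIC)
cv2.imwrite("pics/b2.png",b2);cv2.imwrite("pics/a2.png",a2)
E
```

```text
(no output)
```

View pics/b2.png

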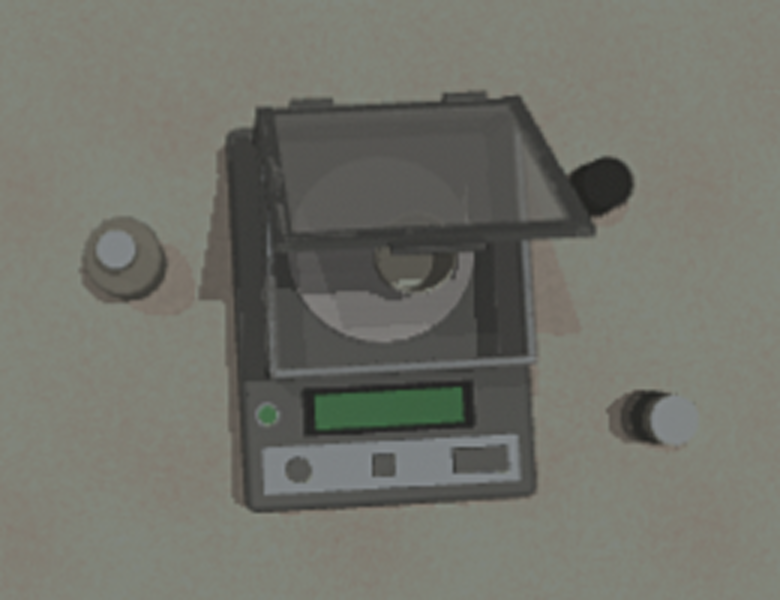

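View pics/a2.png

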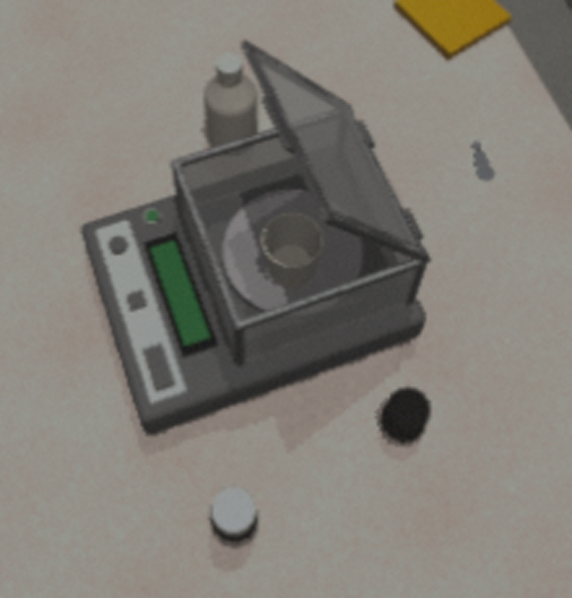

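The top crop shows the scale nearly axis-aligned, with the lid open about 0.8 rad. The front rim corners are at crop (272,376) and (535,360), the keys at (298,469), (384,465) and (480,460), and the free edge runs from (283,243) to (594,232). The scene crop shows the same features: rim (175,163) and (240,325), tare at (158,367). I'll fit the scale pose and lid angle from these points.

```bash
cat > fit.py <<'E'
from bench import r, vision
import cv2, numpy as np
from scipy.optimize import least_squares
from scipy.spatial.transform import Rotation as R
def proj(c,P):
    p=vision.camera_params(c); M=R.from_quat(p['rotation']) if len(np.shape(p['rotation']))==1 else R.from_matrix(p['rotation'])
    Ri=M.inv().as_matrix(); t=-Ri@p['position']
    K=np.array([[p['fx'],0,p['cx']],[0,p['fy'],p['cy']],[0,0,1]])
    return cv2.projectPoints(np.array(P,float),cv2.Rodrigues(Ri)[0],t,K,p['dist_coeffs'])[0][:,0]
def pts(v):
    x,y,yaw,a=v; L=[]
    for X,Y,Z in [(-35,75,130),(-35,-75,130),(-98,60,56),(-98,5,56),(-98,-57,56)]: L.append((X,Y,Z))
    for Y in (75,-75): L.append((115-150*np.cos(a)+2.5*np.sin(a),Y,130+150*np.sin(a)+2.5*np.cos(a)))
    for Y in (75,-75): L.append((115,Y,132))
    L=np.array(L); return np.c_[x+L[:,0]*np.cos(yaw)-L[:,1]*np.sin(yaw), y+L[:,0]*np.sin(yaw)+L[:,1]*np.cos(yaw), L[:,2]]
E
python3 - <<'E'
from fit import *
top=np.array([(272,376),(535,360),(298,469),(384,465),(480,460),(281,243),(594,232),(258,108),(520,98)])/3+[180,90]
sc=np.array([(175,163),(240,325),(118,245),(137,300),(158,367),(245,43),(332,215),(350,105),(425,258)])/2.6+[160,140]
def res(v): return np.r_[(proj("top",pts(v))-top).ravel(),(proj("scene",pts(v))-sc).ravel()]
s=least_squares(res,[560,-50,0,.85],loss='soft_l1',x_scale=[10,10,.1,.1])
print(s.x); print(res(s.x).reshape(2,-1,2).round(1)); print(pts(s.x).round(1))
from bench import r
st=r.sense(); print(st['tcp_pos'],R.from_quat(st['tcp_rot']).as_matrix().round(3),st['wrist_force'])
# table objects
for c,uv in [("top",(218.7,176.5)),("top",(399.7,227.2)),("top",(378.7,147.5))]:
    h={218.7:60,399.7:50,378.7:40}[uv[0]]
    q=least_squares(lambda p:(proj(c,[[p[0],p[1],h]])[0]-uv),[560,0]).x; print(q.round())
E
```

```text
[ 5.61289426e+02 -4.53443750e+01  4.39517205e-02  9.33593508e-01]
[[[ 1.8 -1.9]
  [-0.2 -1.2]
  [ 1.  -0.7]
  [ 0.9 -1. ]
  [ 1.  -1.2]
  [ 0.3 -0.5]
  [-1.2 -2. ]
  [ 1.9  1.6]
  [-0.6  1. ]]

 [[-0.2 -0.7]
  [-1.  -0.6]
  [-0.6 -1. ]
  [-0.9 -0.9]
  [-0.4 -0.8]
  [ 0.1  0.8]
  [-2.   0.8]
  [-2.3  0.7]
  [-1.1 -0.3]]]
[[ 523.    28.   130. ]
 [ 529.6 -121.8  130. ]
 [ 460.7   10.3   56. ]
 [ 463.2  -44.7   56. ]
 [ 465.9 -106.6   56. ]
 [ 585.7   30.8  252.1]
 [ 592.3 -119.1  252.1]
 [ 672.9   34.6  132. ]
 [ 679.5 -115.2  132. ]]
[ 150.82233538 -606.51250775  206.54674923] [[ 0.97   0.241 -0.   ]
 [ 0.241 -0.97   0.   ]
 [ 0.    -0.    -1.   ]] [0.30292865 0.91905201 0.16046533]
[594. 127.]
[ 493. -225.]
[ 651. -189.]
```

Emit:
jog_arm([
  [[0,0,0,-32,0.07],[0,0,0,-32,0.07],[0,0,0,-32,0.06],[0,22,-25,0,0],[0,22,-25,0,0],[0,22,-25,0,0],[0,22,-25,0,0],[0,22,-25,0,0],[0,22,-25,0,0],[0,22,-25,0,0],[0,22,-25,0,0],[0,22,-25,0,0]],
])

```text
time: 2.1
tcp_pos: [339.6, -371.7, 302.8]
tcp_rot: [1.0, 0.022, 0.0, 0.0]
wrist_force: [1.4, -0.8, 0.2]
width: -0.002
finger_force: 0.0
```

Emit:
jog_arm([
  [[0,22,-25,0,0],[0,22,-25,0,0],[0,22,-25,0,0],[0,22,-25,0,0],[0,22,-25,0,0],[0,22,-25,0,0],[0,22,-25,0,0],[0,22,-25,0,0],[0,22,-25,0,0],[0,22,-25,0,0],[0,22,-25,0,0],[0,0,0,0,0]],
])

```text
time: 3.1
tcp_pos: [571.5, -83.0, 302.5]
tcp_rot: [1.0, 0.024, 0.001, -0.001]
wrist_force: [-0.4, 0.1, -0.1]
width: 0.003
finger_force: 0.0
```

Emit:
jog_arm([
  [[0,18,-19,0,0],[0,18,-19,0,0],[0,0,0,10,0],[0,0,0,10,0],[0,0,0,10,0],[0,0,0,0,0]],
])

```text
time: 3.6
tcp_pos: [600.0, -48.9, 268.8]
tcp_rot: [1.0, 0.021, -0.003, -0.0]
wrist_force: [0.4, -0.3, -0.6]
width: 0.002
finger_force: 0.0
```

```bash
python3 - <<'E'
from bench import r, vision
import cv2
a=vision.read_camera("scene");b=vision.read_camera("wrist")
cv2.imwrite("pics/c.png",cv2.hconcat([cv2.resize(a[90:290,130:380],(500,400)),cv2.resize(b,(300,400))])[:,:,::-1])
E
```

```text
(no output)
```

View pics/c.png

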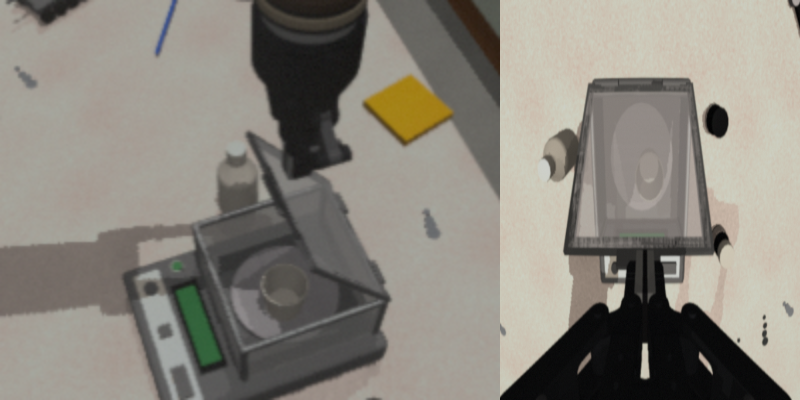

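The fingers appear close to the lid's free edge: the tip is at about (645,250) and the edge at row ~247 in the wrist view. I'll check this with the hand-eye calibration.

```bash
python3 - <<'E'
from fit import *
from bench import spotter
s=r.sense(); p=vision.camera_params("wrist"); H=np.array(p['hand_eye']); print(H.round(2))
T=np.eye(4); T[:3,:3]=R.from_quat(s['tcp_rot']).as_matrix(); T[:3,3]=s['tcp_pos']; C=np.linalg.inv(T@H)
K=np.array([[p['fx'],0,p['cx']],[0,p['fy'],p['cy']],[0,0,1]])
def pj(P): return cv2.projectPoints(np.array(P,float),cv2.Rodrigues(C[:3,:3])[0],C[:3,3],K,p['dist_coeffs'])[0][:,0]
tip=[(T@[a,b,11,1])[:3] for a in(-11,11) for b in(-14,14)]
print(s['tcp_pos'],"tip",pj(tip).round().tolist())
v0=[561.3,-45.3,.044,.93]; print(pj(pts(v0)).round().tolist())
# measured in wrist view (composite x: 500+col*300/512, y: row*400/384)
m=lambda u,w:((u-500)*512/300,w*384/400)
obs=np.array([m(566,252),m(713,252),m(590,82),m(692,82)])
def res(v): return (pj(pts(v))[5:]-obs).ravel()
q=least_squares(res,v0,x_scale=[10,10,.1,.1]); print(q.x,res(q.x).round(1)); print(pts(q.x)[5:].round())
E
```

```text
[[-0.0000e+00 -9.5000e-01 -3.1000e-01  8.1460e+01]
 [ 1.0000e+00 -0.0000e+00  0.0000e+00  1.4000e-01]
 [-0.0000e+00 -3.1000e-01  9.5000e-01 -1.6711e+02]
 [ 0.0000e+00  0.0000e+00  0.0000e+00  1.0000e+00]]
[601.49805391 -49.09121378 271.3601656 ] tip [[223.0, 245.0], [271.0, 245.0], [222.0, 210.0], [272.0, 210.0]]
[[168.0, 241.0], [315.0, 241.0], [196.0, 259.0], [239.0, 259.0], [287.0, 259.0], [117.0, 240.0], [359.0, 240.0], [155.0, 88.0], [326.0, 87.0]]
[ 5.65239061e+02 -4.50084790e+01  4.11004144e-02  8.95172942e-01] [ 6.2 -4.2 -6.  -3.9  1.3  4.  -1.3  3.9]
[[ 585.   31.  249.]
 [ 591. -119.  249.]
 [ 677.   35.  132.]
 [ 683. -115.  132.]]
```

```bash
python3 - <<'E'
from bench import vision
import cv2
b=vision.read_camera("wrist")[180:300,160:340,::-1]
cv2.imwrite("pics/d.png",cv2.convertScaleAbs(cv2.resize(b,None,fx=4,fy=4,interpolation=cv2.INTER_CUBIC),alpha=2,beta=20))
E
```

```text
(no output)
```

View pics/d.png

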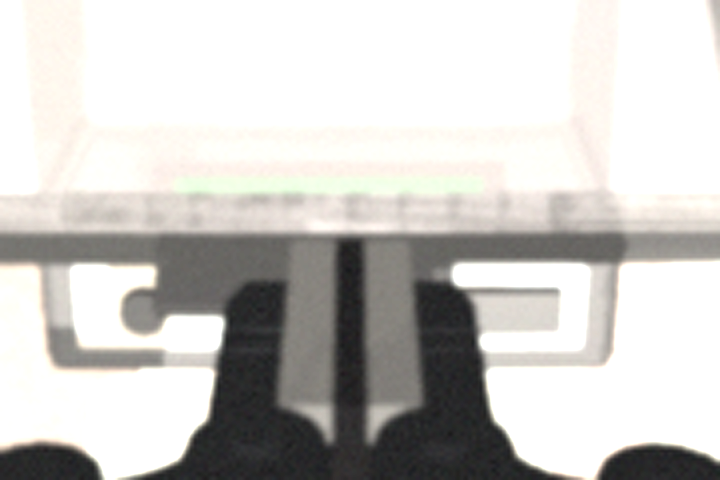

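The pads end at about row 239, right at the lid's edge. That is nearer the edge than I'd like, so I'll shift 12 mm towards the hinge before descending.

Emit:
jog_arm([
  [[0,6,0,0,0],[0,6,-2,0,0],[0,0,0,8,0],[0,0,0,8,0],[0,0,0,8,0],[0,0,0,6,0],[0,0,0,0,0]],
])

```text
time: 4.33
tcp_pos: [613.0, -45.4, 239.7]
tcp_rot: [1.0, 0.022, -0.002, -0.0]
wrist_force: [0.1, 0.2, 0.0]
width: 0.002
finger_force: 0.0
```

Emit:
jog_arm([
  [[0,0,0,5,0],[0,0,0,5,0],[0,0,0,5,0],[0,0,0,0,0]],
])

```text
time: 4.67
tcp_pos: [613.9, -45.6, 226.2]
tcp_rot: [1.0, 0.022, -0.001, -0.0]
wrist_force: [-0.5, -0.2, -0.7]
width: -0.001
finger_force: 0.0
```

```bash
python3 - <<'E'
from fit import *
s=r.sense(); print(s['tcp_pos'],s['wrist_force'])
t=np.array(s['tcp_pos']); print(proj("scene",[t+[a,b,-11] for a in(-11,11) for b in(-14,14)]).round().tolist())
a=vision.read_camera("scene"); cv2.imwrite("pics/e.png",cv2.resize(a[130:270,200:360],None,fx=4,fy=4,interpolation=cv2.INTER_CUBIC)[:,:,::-1])
E
```

```text
[613.9112782  -45.56659978 226.17909417] [-0.53437543 -0.24976997 -0.65461028]
[[279.0, 204.0], [273.0, 192.0], [290.0, 201.0], [284.0, 189.0]]
```

View pics/e.png

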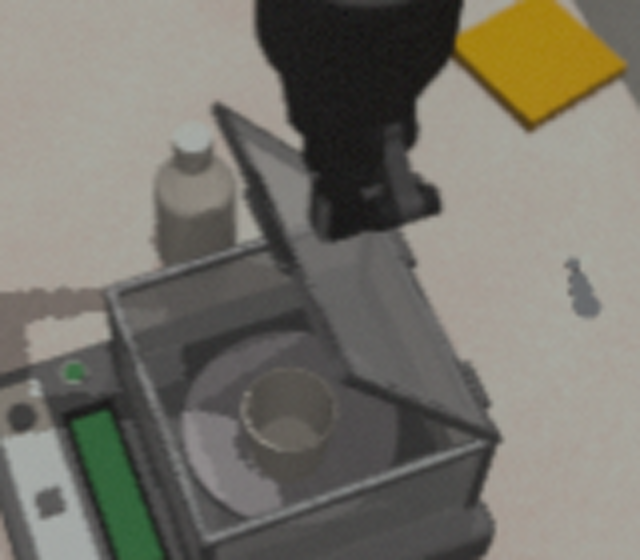

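Emit:
jog_arm([
  [[0,0,0,5,0],[0,0,0,5,0],[0,0,0,5,0],[0,0,0,0,0]],
])

```text
time: 5.05
tcp_pos: [613.8, -45.5, 211.0]
tcp_rot: [1.0, 0.022, -0.001, -0.0]
wrist_force: [-1.2, -0.5, 0.1]
width: 0.002
finger_force: 0.0
```

```bash
python3 - <<'E'
from fit import *
s=r.sense(); print(s['tcp_pos'],s['wrist_force'])
a=vision.read_camera("scene")[130:270,200:360,::-1];b=vision.read_camera("wrist")[60:300,100:380,::-1]
cv2.imwrite("pics/f.png",cv2.hconcat([cv2.resize(a,(400,350),interpolation=cv2.INTER_CUBIC),cv2.convertScaleAbs(cv2.resize(b,(400,350)),alpha=1.3)]))
E
```

```text
[613.76625504 -45.52265742 211.00034633] [-1.20178236 -0.51967209  0.09753526]
```

View pics/f.png

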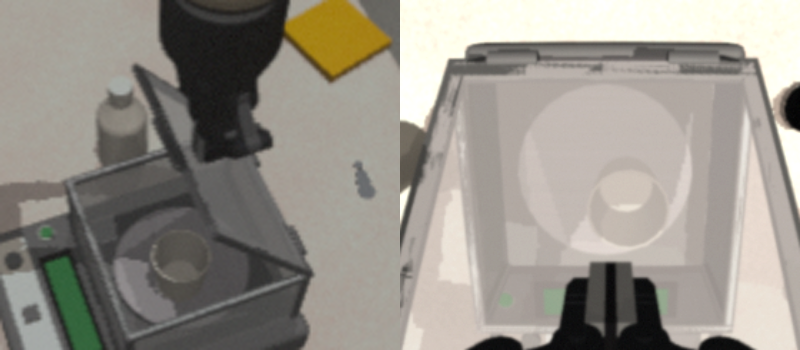

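The lid hasn't moved: its free-edge corner is still at scene (254,157). In both views the visible fingertips sit higher than computed, so I'll keep descending slowly and watch the force.

Emit:
jog_arm([
  [[0,0,0,4,0],[0,0,0,4,0],[0,0,0,4,0],[0,0,0,0,0]],
])

```text
time: 5.48
tcp_pos: [614.3, -45.7, 199.5]
tcp_rot: [1.0, 0.022, -0.001, -0.0]
wrist_force: [-0.2, 0.2, 0.2]
width: -0.002
finger_force: 0.1
```

Emit:
jog_arm([
  [[0,0,0,4,0],[0,0,0,4,0],[0,0,0,0,0]],
])

```text
time: 5.73
tcp_pos: [614.2, -45.7, 191.6]
tcp_rot: [1.0, 0.022, -0.001, -0.0]
wrist_force: [0.1, -0.1, -0.1]
width: -0.002
finger_force: 0.1
```

```bash
cat > track.py <<'E'
from fit import *
from bench import spotter
s=r.sense(); print(s['tcp_pos'].round(1),s['wrist_force'].round(2),s['time'])
for c in("scene","top"):
    im=vision.read_camera(c); cv2.imwrite(f"pics/{c}_now.png",im[:,:,::-1])
    ref=cv2.imread(f"pics/{c}0.png")[:,:,::-1]
    # lid free-edge corners, template-match from the first picture
    for n,i in(("L",5),("R",6)):
        u,v=proj(c,pts([561.3,-45.3,.044,.93]))[i].round().astype(int)
        t=ref[v-7:v+8,u-7:u+8]; w=im[v-30:v+31,u-30:u+31]
        m=cv2.minMaxLoc(cv2.matchTemplate(np.ascontiguousarray(w),np.ascontiguousarray(t),cv2.TM_CCOEFF_NORMED)); print(c,n,"shift",m[3][0]-23,m[3][1]-23,round(m[1],2))
E
python3 track.py
```

```text
[614.2 -45.7 191.6] [ 0.12 -0.11 -0.06] 5.7333
scene L shift -6 3 0.93
scene R shift -7 3 0.86
top L shift 0 8 0.72
top R shift 7 -6 0.86
```

The lid has started moving: both scene corners shifted (-6,+3). I'll work out its angle and where the tip really is.

```bash
python3 - <<'E'
from fit import *
b=[561.3,-45.3,.044]; p0=proj("scene",pts(b+[.93]))[5:7]
for a in (.9,.88,.86,.84,.82,.8,.75,.7): 
    q=pts(b+[a]); print(a,(proj("scene",q)[5:7]-p0).round(1).tolist(),(proj("top",q)[5:7]-proj("top",pts(b+[.93]))[5:7]).round(1).tolist(),q[5:7,2].round())
for c,x in(("scene",(200,360,130,270)),):
    im=cv2.imread(f"pics/{c}_now.png")[x[2]:x[3],x[0]:x[1]]
    cv2.imwrite("pics/g.png",cv2.convertScaleAbs(cv2.resize(im,None,fx=4,fy=4,interpolation=cv2.INTER_CUBIC),alpha=1.6,beta=15))
E
```

```text
0.9 [[-1.8, 1.4], [-2.1, 1.5]] [[0.0, 2.7], [-0.4, 2.7]] [249. 249.]
0.88 [[-3.0, 2.4], [-3.5, 2.4]] [[0.1, 4.4], [-0.6, 4.4]] [247. 247.]
0.86 [[-4.1, 3.4], [-4.8, 3.4]] [[0.1, 6.1], [-0.9, 6.1]] [245. 245.]
0.84 [[-5.2, 4.4], [-6.2, 4.4]] [[0.1, 7.8], [-1.2, 7.8]] [243. 243.]
0.82 [[-6.3, 5.3], [-7.5, 5.4]] [[0.1, 9.4], [-1.5, 9.4]] [241. 241.]
0.8 [[-7.4, 6.3], [-8.7, 6.3]] [[0.1, 11.0], [-1.8, 11.0]] [239. 239.]
0.75 [[-10.0, 8.8], [-11.8, 8.8]] [[0.2, 14.9], [-2.6, 14.8]] [234. 234.]
0.7 [[-12.4, 11.3], [-14.7, 11.2]] [[0.2, 18.5], [-3.5, 18.5]] [229. 229.]
```

View pics/g.png

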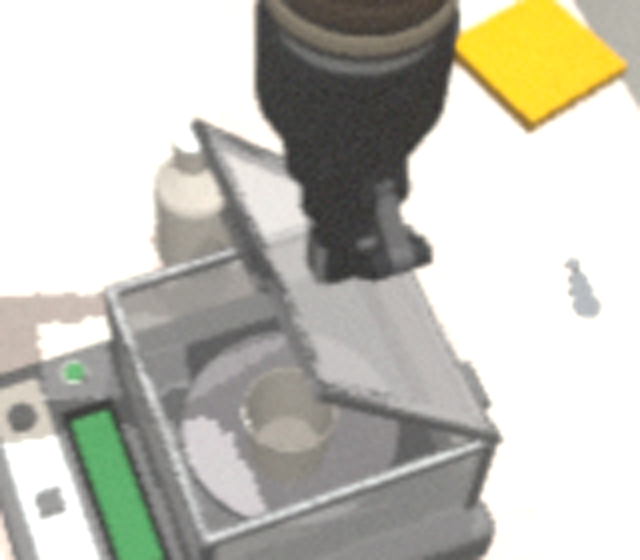

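The wrist view and the contact height agree that the real tip is about 24 mm above the nominal TCP. The lid is at about 0.85 rad and being pushed, so I'll follow the arc down and outward.

Emit:
jog_arm([
  [[0,-2.5,0,4,0],[0,-2.5,0,4,0],[0,-2.5,0,4,0],[0,-2.5,0,4,0],[0,-2.5,0,4,0],[0,-2.5,0,4,0],[0,-2.5,0,4,0],[0,-2.5,0,4,0],[0,-2.5,0,4,0],[0,-2.5,0,4,0],[0,0,0,0,0]],
])

```text
time: 6.75
tcp_pos: [588.6, -46.7, 151.3]
tcp_rot: [1.0, 0.022, -0.001, -0.0]
wrist_force: [-0.1, 0.6, 0.6]
width: -0.003
finger_force: 0.0
```

Emit:
jog_arm([
  [[0,-2.5,0,4,0],[0,-2.5,0,4,0],[0,-2.5,0,4,0],[0,-2.5,0,4,0],[0,-2.5,0,4,0],[0,-2.5,0,4,0],[0,0,0,0,0]],
])

```text
time: 7.33
tcp_pos: [573.2, -47.3, 127.3]
tcp_rot: [1.0, 0.022, -0.001, -0.0]
wrist_force: [-0.2, -0.2, 1.1]
width: 0.002
finger_force: 0.0
```

```bash
python3 - <<'E'
from fit import *
s=r.sense(); print(s['tcp_pos'].round(1),s['wrist_force'].round(2),s['time'])
p=vision.camera_params("wrist")
im=[vision.read_camera(c)[:,:,::-1] for c in("scene","wrist")]
a=cv2.resize(im[0][130:290,190:350],(400,400),interpolation=cv2.INTER_CUBIC);b=cv2.resize(im[1][60:330,100:370],(400,400))
cv2.imwrite("pics/h.png",cv2.convertScaleAbs(cv2.hconcat([a,b]),alpha=1.4,beta=10))
E
```

```text
[573.2 -47.3 127.3] [-0.15 -0.22  1.05] 7.3333
```

View pics/h.png

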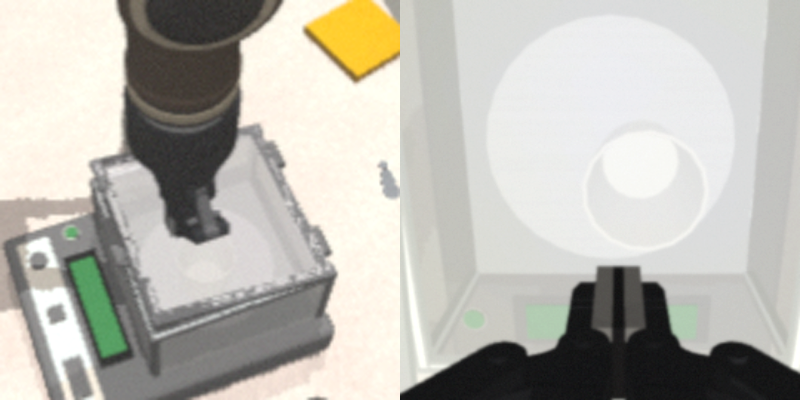

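The lid is nearly shut (scene: the frame is almost on the rim, with the front gap near crop (240,310)). I'll go on in small steps.

Emit:
jog_arm([
  [[0,-2,0,2,0],[0,-2,0,2,0],[0,-2,0,2,0],[0,-1,0,2,0],[0,0,0,0,0]],
])

```text
time: 7.85
tcp_pos: [567.1, -47.7, 120.1]
tcp_rot: [1.0, 0.022, -0.001, -0.0]
wrist_force: [0.5, -0.1, -0.2]
width: -0.002
finger_force: 0.0
```

Emit:
jog_arm([
  [[0,0,0,1.5,0],[0,0,0,1.5,0],[0,0,0,0,0]],
])

```text
time: 8.1
tcp_pos: [567.6, -47.7, 117.2]
tcp_rot: [1.0, 0.022, -0.0, -0.0]
wrist_force: [0.3, 0.3, 0.5]
width: -0.003
finger_force: 0.0
```

Emit:
jog_arm([
  [[0,0,0,1,0],[0,0,0,1,0],[0,0,0,0,0]],
])

```text
time: 8.35
tcp_pos: [567.7, -47.7, 115.3]
tcp_rot: [1.0, 0.022, -0.0, -0.0]
wrist_force: [0.2, 0.3, 0.7]
width: 0.0
finger_force: 0.0
```

Emit:
jog_arm([
  [[0,0,0,1,0],[0,0,0,0,0]],
])

```text
time: 8.52
tcp_pos: [567.8, -47.7, 114.4]
tcp_rot: [1.0, 0.022, 0.0, 0.0]
wrist_force: [-0.1, 0.2, 0.5]
width: 0.001
finger_force: 0.0
```

Emit:
jog_arm([
  [[0,0,0,1,0],[0,0,0,1,0],[0,0,0,0,0]],
])

```text
time: 8.77
tcp_pos: [567.7, -47.7, 112.4]
tcp_rot: [1.0, 0.022, -0.0, 0.0]
wrist_force: [0.1, -0.3, -0.3]
width: -0.002
finger_force: 0.0
```

Emit:
jog_arm([
  [[0,0,0,1,0],[0,0,0,0,0]],
])

```text
time: 8.93
tcp_pos: [567.7, -47.7, 111.4]
tcp_rot: [1.0, 0.022, -0.0, -0.0]
wrist_force: [0.6, 0.3, -0.1]
width: 0.001
finger_force: 0.0
```

Emit:
jog_arm([
  [[0,0,0,1,0],[0,0,0,0,0]],
])

```text
time: 9.1
tcp_pos: [567.8, -47.8, 110.4]
tcp_rot: [1.0, 0.022, -0.0, -0.0]
wrist_force: [0.4, 0.1, 0.7]
width: -0.0
finger_force: 0.0
```

Emit:
jog_arm([
  [[0,0,0,1,0],[0,0,0,0,0]],
])

```text
time: 9.27
tcp_pos: [567.8, -47.7, 110.3]
tcp_rot: [1.0, 0.022, -0.0, -0.0]
wrist_force: [-1.8, 0.4, 4.8]
width: 0.003
finger_force: 2.2
```

Emit:
jog_arm([
  [[0,0,0,1,0],[0,0,0,0,0]],
])

```text
time: 9.43
tcp_pos: [567.8, -47.7, 110.2]
tcp_rot: [1.0, 0.022, -0.0, 0.0]
wrist_force: [-4.7, 0.8, 9.7]
width: -0.001
finger_force: 4.6
```

Emit:
jog_arm([
  [[0,0,0,1,0],[0,0,0,0,0]],
])

```text
time: 9.6
tcp_pos: [567.8, -47.8, 110.1]
tcp_rot: [1.0, 0.022, -0.0, 0.0]
wrist_force: [-5.8, -0.2, 13.4]
width: 0.0
finger_force: 6.8
```

```bash
python3 - <<'E'
from fit import *
s=r.sense(); print(s['tcp_pos'].round(1),s['wrist_force'].round(2),s['time'])
b=[561.3,-45.3,.044]
for a in(0,.1): print(a,((proj("scene",pts(b+[a]))[:7]-[190,130])*4).round().tolist())
im=vision.read_camera("scene")[:,:,::-1]
cv2.imwrite("pics/i.png",cv2.convertScaleAbs(cv2.resize(im[150:290,190:350],None,fx=4,fy=4,interpolation=cv2.INTER_CUBIC),alpha=1.5,beta=10))
E
```

```text
[567.8 -47.8 110.1] [-5.8  -0.25 13.37] 9.6
0 [[148.0, 288.0], [245.0, 537.0], [59.0, 413.0], [87.0, 498.0], [122.0, 601.0], [148.0, 285.0], [245.0, 535.0]]
0.1 [[148.0, 288.0], [245.0, 537.0], [59.0, 413.0], [87.0, 498.0], [122.0, 601.0], [148.0, 269.0], [246.0, 522.0]]
```

View pics/i.png

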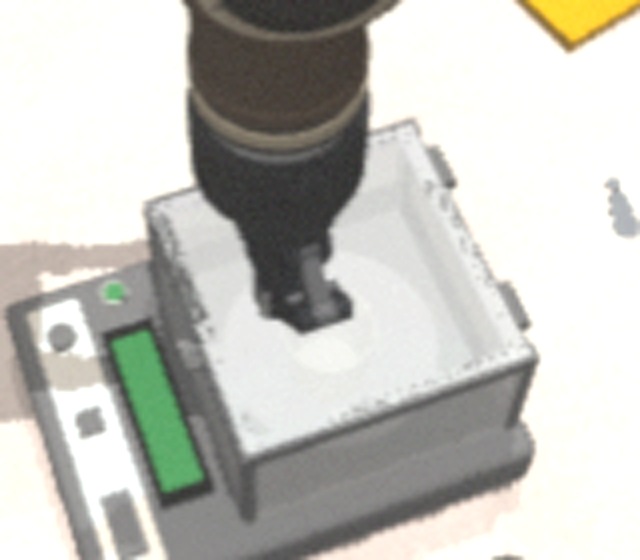

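The lid is shut: 4.8 to 13 N at the stop, and the frame sits flush on the rim. The stop puts the tip at TCP + 24.6 mm, so key contact should come at TCP z ≈ 31.4. Next I retreat and move over the tare key.

Emit:
jog_arm([
  [[0,0,0,-3,0],[0,0,0,-10,0],[0,0,0,-27,0],[0,0,0,-30,0],[0,-18,9,0,0],[0,-18,9,0,0],[0,-18,9,0,0],[0,-18,9,0,0],[0,-18,9,0,0],[0,-18,9,0,0],[0,0,0,0,0]],
])

```text
time: 10.57
tcp_pos: [459.2, -107.3, 177.2]
tcp_rot: [1.0, 0.021, -0.001, 0.0]
wrist_force: [0.2, 0.8, -0.3]
width: 0.002
finger_force: 0.0
```

```bash
python3 - <<'E'
from fit import *
s=r.sense(); print(s['tcp_pos'].round(1),s['wrist_force'].round(2))
ims=[vision.read_camera(c)[:,:,::-1] for c in("scene","wrist")]
a=cv2.resize(ims[0][150:310,180:340],(400,400),interpolation=cv2.INTER_CUBIC);b=cv2.resize(ims[1][100:380,100:380],(400,400))
cv2.imwrite("pics/j.png",cv2.convertScaleAbs(cv2.hconcat([a,b]),alpha=1.4,beta=10))
p=vision.camera_params("wrist"); H=np.array(p['hand_eye'])
T=np.eye(4); T[:3,:3]=R.from_quat(s['tcp_rot']).as_matrix(); T[:3,3]=s['tcp_pos']; C=np.linalg.inv(T@H)
K=np.array([[p['fx'],0,p['cx']],[0,p['fy'],p['cy']],[0,0,1]])
q=cv2.projectPoints(pts([561.3,-45.3,.044,0]),cv2.Rodrigues(C[:3,:3])[0],C[:3,3],K,p['dist_coeffs'])[0][:,0]
print(((q-100)*400/280+[400,0]).round().tolist())
E
```

```text
[ 459.2 -107.3  177.2] [ 0.22  0.75 -0.27]
[[314.0, 4.0], [650.0, -2.0], [421.0, 97.0], [508.0, 97.0], [609.0, 96.0], [311.0, 5.0], [651.0, -1.0], [293.0, -341.0], [654.0, -384.0]]
```

View pics/j.png

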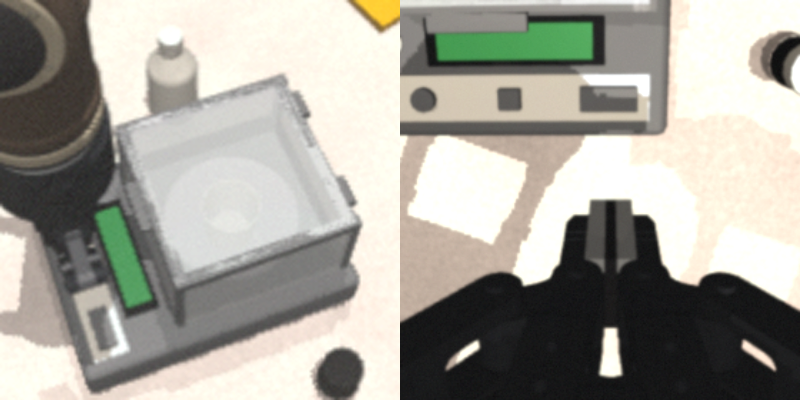

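The wrist view shows the tare key at (609,98), with (609,96) predicted, and the fingers are centred on it in y. The lid is shut. I'll shift 3 mm and descend.

Emit:
jog_arm([
  [[0,3,0,25,0],[0,0,0,25,0],[0,0,0,25,0],[0,0,0,25,0],[0,0,0,20,0],[0,0,0,10,0],[0,0,0,7,0],[0,0,0,0,0],[0,0,0,0,0]],
])

```text
time: 11.42
tcp_pos: [466.3, -106.3, 41.1]
tcp_rot: [1.0, 0.022, 0.001, 0.0]
wrist_force: [0.4, -0.3, -0.1]
width: 0.001
finger_force: 0.0
```

Emit:
jog_arm([
  [[0,0,0,2,0],[0,0,0,2,0],[0,0,0,0,0]],
])

```text
time: 11.67
tcp_pos: [465.9, -106.5, 37.3]
tcp_rot: [1.0, 0.022, 0.001, 0.0]
wrist_force: [-0.2, 0.3, 0.2]
width: 0.002
finger_force: 0.0
```

Emit:
jog_arm([
  [[0,0,0,2,0],[0,0,0,2,0],[0,0,0,0,0],[0,0,0,0,0]],
])

```text
time: 12.0
tcp_pos: [465.1, -106.3, 32.5]
tcp_rot: [1.0, 0.022, -0.0, -0.0]
wrist_force: [-0.5, 0.3, -0.4]
width: -0.002
finger_force: 0.0
```

Emit:
jog_arm([
  [[0,0,0,1,0],[0,0,0,1,0],[0,0,0,0,0]],
])

```text
time: 12.25
tcp_pos: [465.4, -106.4, 30.6]
tcp_rot: [1.0, 0.022, 0.0, 0.0]
wrist_force: [-0.5, -0.3, 1.2]
width: -0.003
finger_force: 0.7
```

Emit:
jog_arm([
  [[0,0,0,1,0],[0,0,0,0,0]],
])

```text
time: 12.42
tcp_pos: [465.4, -106.3, 29.6]
tcp_rot: [1.0, 0.022, 0.0, 0.0]
wrist_force: [-1.8, 0.6, 2.9]
width: 0.001
finger_force: 1.2
```

Emit:
jog_arm([
  [[0,0,0,1,0],[0,0,0,0,0],[0,0,0,0,0]],
])

```text
time: 12.67
tcp_pos: [465.4, -106.3, 28.7]
tcp_rot: [1.0, 0.022, 0.0, 0.0]
wrist_force: [-0.8, -0.3, 2.7]
width: 0.001
finger_force: 1.6
```

Emit:
jog_arm([
  [[0,0,0,1,0],[0,0,0,0.5,0],[0,0,0,0,0],[0,0,0,0,0]],
])

```text
time: 13.0
tcp_pos: [465.4, -106.4, 27.7]
tcp_rot: [1.0, 0.022, -0.0, 0.0]
wrist_force: [-2.0, 2.0, 8.4]
width: -0.002
finger_force: 4.1
```

The key is on its stop: 8 N, with 3.5 mm of travel from the contact height. Now withdraw straight up.

Emit:
jog_arm([
  [[0,0,0,-2,0],[0,0,0,-4,0],[0,0,0,-10,0],[0,0,0,-25,0],[0,0,0,-30,0],[0,0,0,-30,0],[0,0,0,-30,0],[0,-15,0,-20,0],[0,0,0,0,0],[0,0,0,0,0],[0,0,0,0,0]],
])

```text
time: 13.92
tcp_pos: [449.6, -106.7, 177.5]
tcp_rot: [1.0, 0.022, -0.0, -0.0]
wrist_force: [0.0, -0.2, -0.9]
width: 0.001
finger_force: 0.0
```

```bash
python3 - <<'E'
from fit import *
s=r.sense(); print(s['tcp_pos'].round(1),s['wrist_force'].round(2),s['time'])
a=vision.read_camera("top")[:,:,::-1]
ref=cv2.imread("pics/top0.png")
from bench import spotter
for n in("thinner","jar_tall","jar_low","cup"): print(n,[(round(d['conf'],2),np.round(d['position'],1).tolist()) for d in spotter.masks_of("top",n)[:2]])
print(r.close_job())
E
```

```text
[ 449.6 -106.7  177.5] [ 0.03 -0.21 -0.89] 13.9167
thinner [(0.88, [176.4, 220.2])]
jar_tall [(0.63, [191.2, 304.9])]
jar_low [(0.67, [149.7, 376.4])]
cup []
the job is handed in; nothing more can be done
None
```

The lid is shut, the tare key was pressed to its stop and released, and the arm is withdrawn; the job is handed in at about 14 s, no verdict was returned, and the final network check of the cup and tall jar gave no usable reading.

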